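# Hang the wet test panel on the drying rail with an S-hook

## Task

The tall test panel standing in the slotted rack is freshly sprayed and must hang to dry. Take the empty S-hook off the drying rail, pass its lower tip through the hole at the top of the tall panel, lift the panel out of the rack on the held hook, and hang the hook on the rail again in any bay except the one where a panel already hangs, so that the panel hangs still. Never touch the tall panel with the gripper or arm, do not let it bump the gun cup and tin standing between rack and rail or the other panels, and leave those where they are.

Things in the scene. Friction and masses are not known exactly. Their poses are not given: they have to be found in the camera images.
- s_hook: the empty S-hook, 108 mm tall, 60 g, at first hanging on the rail. Origin on the rail bar's axis when it hangs; z up, the S lies flat in its x-z plane, lower tip to -x (at first about the rail's -x, to the robot). Upper bend black-sleeved, lower bend bare 6 mm wire; between z = -32 and -61 mm a bare wire slants from x = -24 to +16 mm, so the bar enters the upper bend slantwise, from +x and below
- hook_grip (a point): a good place to grip the hook: the 9 mm thick sleeved bar on the -x side of the upper bend, at (-24, 0, -18.5) mm of the hook, upright there from z = -14.5 to -32 mm; 14 mm clear of the rail bar; fingers close along the hook's y (along the rail)
- hook_arch (a point): centre of the hook's upper bend, at (0, 0, -14.5) mm of the hook: a half circle of centreline radius 24 mm, bar 9 mm thick, top at z = +14 mm of the hook; on the +x side it ends at z = -25 mm
- hook_bend (a point): centre of the wire at the lowest point of the lower bend, at (0, 0, -90.5) mm of the hook; a hanging panel's hole rests here. The bend has centreline radius 16 mm and runs from the heel through this point to 45 degrees up on the -x side
- hook_tip (a point): centre of the lower tip's end, at (-19.8, 0, -77.3) mm of the hook; the last 12 mm of wire run straight, 45 degrees up towards -x, with a round end 3 mm beyond this point
- hook_heel (a point): centre of the wire where the shank meets the lower bend, at (16, 0, -74.5) mm of the hook
- tall_panel: the tall test panel: flat aluminium plate 70 wide, 130 tall, 3 mm thick, 0.07 to 0.14 kg, one face grey; stands upright in one of the rack's three slots, may lean up to 4 degrees. Origin at the middle of its bottom edge; x is its normal (about the rack's x), y across, z up
- panel_hole (a point): centre of the 16 mm round through-hole in the tall panel, 114 mm above its bottom edge and 16 mm below its top edge; axes as the panel's
- short_panel_1: panel like the tall one but 70 x 90 x 3 mm, in another slot of the rack; origin at the middle of its bottom edge; stays there
- short_panel_2: the other 70 x 90 x 3 mm panel in the rack; origin at the middle of its bottom edge; stays there
- hung_panel: a 70 x 130 x 3 mm panel that already hangs from an S-hook of the same kind in an end bay of the rail (moves as one piece); origin on the rail's axis where it hangs, panel bottom edge 0.21 m below that; leave alone
- drying_rail: fixed drying rail: 10 mm bar along its y at x = 0.025, z = 0.25 m on 12 mm posts at y = -0.148 and 0.148 m; feet 84 mm long. Origin on the bench, 25 mm nearer than the bar's middle; x away from the robot. Stop collars (18 mm diameter, 6 wide) at y = -0.138, -0.0475, 0.0475, 0.138 m make three bays: hung_panel in one end bay, the empty hook in the other, the middle one empty
- rail_mid (a point): middle of the rail's bar, on its axis, z = 0.25 m; axes as the rail's
- panel_rack: fixed wooden rack, base 128 (x) by 84 (y) mm, 50 mm high, three upright slots 5 mm wide at x = -40, 0, +40 mm; a panel's bottom edge stands 14 mm above the bench, its lowest 36 mm in the slot; it comes out straight up. Origin on the bench under its centre, x points away from the robot. (A wall shelf overhangs the bench beyond world x = 0.66 m, above z = 0.49 m)
- gun_cup: gun cup with pointed lid, 76 mm diameter, 188 mm tall, loose; origin at the centre of its underside; stands between rack and rail, behind the tin as seen from the robot
- small_tin: small tin with lid, 67 mm diameter, 79 mm tall, loose; origin at the centre of its underside; stands between rack and rail, in front of the cup

How it is judged:
By the outcome, as a careful person would: the job done as asked, in the order asked, and still so for the second after the job is handed in, with the robot touching nothing.
It also fails if it takes over 72 s, if anything falls off the work surface, if the arm or the gripper's body presses on something with over 40 N, if the wrist force passes 120 N, or if a joint passes its speed limit or range.

## Robot

A 6-joint arm with a two-finger parallel gripper is mounted at the origin on a cart in front of the work surface, level with it; the furniture and walls round the work are solid. World frame = base frame: x ahead of the robot, y to its left, z up, the work surface at z = 0. Lengths are in m, angles in rad, forces in N, time in s.
With the tool pointing down it reaches from about 0.325 to 0.75 m from the base axis. Payload 7.6 kg.
Tool frame: the origin (TCP) lies on the mounting face of the last link; the fingertips stand 173 mm ahead of it and the grasp point (between the pads) lies 155 mm ahead of it; z points along the fingers, y is the line along which they close (so a half turn about z gives the same grasp; the last joint's range is limited). The gripper opens to 85 mm and grips with 20 to 120 N. Pads are 22 mm wide; open, the fingers measure 114 mm over their backs; the gripper's body (76 mm by 85 mm) begins 54 mm behind the grasp point. The pads swing forward as they close: fully open they stand 13 mm farther back than shut.
Start: joints at [-1.187, 0.052, 1.401, -0, 1.689, -0.07], TCP at [0.23, -0.472, 0.405] pointing down, gripper open.
Joint ranges: [-2.9, 2.9], [-0.91, 2.17], [0.12, 2.37], [-1.06, 4.2], [0.26, 2.73], [-2.93, 2.93]. Speed limits (rad/s): [2.57, 2.57, 3.01, 3.14, 3.14, 3.14].

## Interface

Orientations are given as [roll, pitch, yaw] about the fixed x, y, z axes, in that order (R = Rz(yaw) Ry(pitch) Rx(roll)).
In Python, from cell import manip, effector, kinematics, monitor, eyes, recognise, trace gives the robot as it stands. The module is installed in compiled form; this text tells all that it offers. Calls block until the motion is done:
- manip.goto(position, orientation): joint-space move of the TCP to a pose.
- manip.move_l(position, ori=None, speed=0.15, guard=None): straight line of the TCP; ori=None keeps the orientation; speed is the mean speed in m/s. With guard (N) it stops when the force on the tool has changed by that much, and returns True; else False.
- manip.move_j(angles): joint-space move.
- effector.gripper_open() and effector.close_gripper(): open the fingers fully, or close them until they stop; the grip force is fixed at half the most.
- manip.wait(seconds).
- kinematics.ik(position, orientation): joint angles nearest the present ones, or None.
- monitor.get_state(): the state.
- eyes.grab_frame(name): name is "scene" or "top" or "wrist"; returns the picture (400x640x3 uint8, red, green, blue); there is no depth.
- eyes.get_calibration(name): a dict with "K" (3x3 intrinsics, pixels), "world_to_cam" (4x4, takes a point from world to camera coordinates); the wrist camera has in their place "hand_eye" (4x4, takes a point from camera to tool coordinates, whose origin is the TCP and whose axes are the flange's). Camera axes: x right, y down, z forward; pixel columns grow to the right and rows downward; lengths in m; the calibration is good to about 2 mm. The wrist camera is an equidistant fisheye: a pixel r from the principal point sees the ray r / f radians off the axis. A picture is of the moment at which its call begins: read the wrist's pose just before it. get_calibration takes no time and is no camera call.
A pose or a line that the arm cannot do raises manip.MotionError and nothing moves.
- manip.job_done(): hands the job in; it is judged then, once.
Trained networks look in the newest picture that a camera, given by its name, has taken for a name from the list of things; names that differ only in an ending like _2 or _b are one class to them, and where a whole thing is asked for, a point or a joint stands for the part that bears it (a point fixed in the world has none). Each returns a list of dicts, best first, with "score" (0 to 1); they miss things now and then, are a little off and sometimes report something else, mostly with a low value. They report only what shows in the picture. A call takes as long as a camera call.
- recognise(name, camera): "extent" ([centre column, centre row, width, height] in pixels, round what is visible of it).
- trace(name, camera): "pixels" (400x640 bool, what is visible of it) and "extent" ([centre column, centre row, width, height] in pixels, round what is visible of it).
The state is a dict: "time": time; "joint_pos": joint angles; "dq": joint speeds; "joint_torque": joint torques, N m; "ee_pos": TCP position; "tcp_rot": TCP orientation; "ft_force": force on the tool from outside, world axes, zero at the start; "wrist_torque": the same for the moment, N m; "grip_width": finger opening in m; "grip_force": force on a finger pad.
Only numpy, scipy, OpenCV 4.12 (cv2) and the standard library are available. Lean on these libraries where they do the work, as an engineer would, in place of code of your own. Each camera call takes 0.05 s, during which the arm holds its last target. There are 200 camera calls.

## Working session

There is one attempt and no reset: what is moved stays moved. The work goes in short steps, each a Python script; the robot and the scene stay as the last script left them, time stands still between calls to the robot, and variables do not carry over. Pictures are saved under pics/ and viewed, at most 11 in all, crops included, and the job is handed in when it is done.

```bash
mkdir -p pics
cat > h.py <<'E'
import numpy as np, cv2
from cell import manip, effector, kinematics, monitor, eyes, recognise, trace
E
python3 - <<'E'
from h import *
ims=[]
np.set_printoptions(precision=4,suppress=True)
for c in ["scene","top"]:
    im=eyes.grab_frame(c); cv2.imwrite(f"pics/{c}0.png",im[:,:,::-1]); cv2.imwrite(f"pics/{c}0v.png",cv2.resize(im[:,:,::-1],(800,500)))
    k=eyes.get_calibration(c); print(c,k["K"],k["world_to_cam"])
    for n in ["s_hook","hook_grip","hook_bend","hook_tip","hook_arch","tall_panel","panel_hole","short_panel_1","hung_panel","drying_rail","rail_mid","panel_rack","gun_cup","small_tin"]:
        print(c,n,[(round(r["score"],2),np.round(r["extent"],1).tolist()) for r in recognise(n,c)[:3]])
print(eyes.get_calibration("wrist")); s=monitor.get_state(); print(s["time"],s["tcp_rot"])
E
```

```text
scene [[421.7033   0.     318.491 ]
 [  0.     421.7033 199.4669]
 [  0.       0.       1.    ]] [[-0.6013 -0.799   0.0051  0.3151]
 [-0.6139  0.4579 -0.6429  0.4106]
 [ 0.5114 -0.3897 -0.7659  0.8368]
 [ 0.      0.      0.      1.    ]]
scene s_hook [(0.78, [186.8, 260.7, 24.1, 38.4])]
scene hook_grip [(0.76, [184.6, 257.9, 25.3, 35.0]), (0.39, [227.8, 259.5, 146.8, 161.2])]
scene hook_bend [(0.69, [185.2, 259.7, 25.0, 36.0])]
scene hook_tip [(0.83, [188.2, 259.4, 24.1, 37.5])]
scene hook_arch [(0.69, [188.1, 257.0, 20.4, 42.7]), (0.69, [391.6, 177.1, 24.6, 19.6])]
scene tall_panel [(0.55, [405.4, 194.3, 30.6, 33.0])]
scene panel_hole [(0.56, [406.8, 192.8, 31.7, 34.3])]
scene short_panel_1 [(0.87, [390.9, 175.4, 26.1, 19.8]), (0.76, [392.4, 183.2, 16.3, 19.0])]
scene hung_panel [(0.88, [270.9, 222.9, 32.5, 72.7])]
scene drying_rail [(0.65, [227.6, 258.2, 150.5, 160.9])]
scene rail_mid [(0.73, [227.2, 259.0, 144.2, 161.7])]
scene panel_rack [(0.61, [396.4, 202.9, 49.9, 40.9])]
scene gun_cup [(0.94, [305.5, 199.4, 31.8, 57.4]), (0.66, [190.3, 259.5, 24.4, 40.3])]
scene small_tin [(0.
[... 710 characters left out ...]
.9]), (0.41, [239.6, 206.9, 109.9, 40.1])]
top hung_panel [(0.66, [274.7, 198.7, 23.6, 14.2])]
top drying_rail [(0.67, [240.0, 204.6, 113.3, 38.3])]
top rail_mid [(0.68, [238.6, 204.9, 110.9, 40.9])]
top panel_rack [(0.91, [384.4, 218.4, 32.1, 41.6])]
top gun_cup [(0.95, [315.8, 187.1, 18.7, 27.2])]
top small_tin [(0.92, [316.2, 221.7, 20.8, 23.6])]
{'K': array([[309.7069,   0.    , 318.4347],
       [  0.    , 309.7069, 199.8673],
       [  0.    ,   0.    ,   1.    ]]), 'hand_eye': array([[-0.0004, -0.9472, -0.3206,  0.0829],
       [ 1.    , -0.0005,  0.0003,  0.0002],
       [-0.0004, -0.3206,  0.9472,  0.03  ],
       [ 0.    ,  0.    ,  0.    ,  1.    ]])}
1.5 [ 3.1415 -0.      0.4538]
```

Run:
```python
import cv2
a=cv2.imread("pics/scene0.png")[130:350,140:460];b=cv2.imread("pics/top0.png")[165:265,170:430]
import numpy as np
a=cv2.resize(a,(800,550),interpolation=cv2.INTER_CUBIC)
b=cv2.resize(b,(800,308),interpolation=cv2.INTER_CUBIC)
cv2.imwrite("pics/a.png",a);cv2.imwrite("pics/b.png",b)
```

```text
(no output)
```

View pics/a.png

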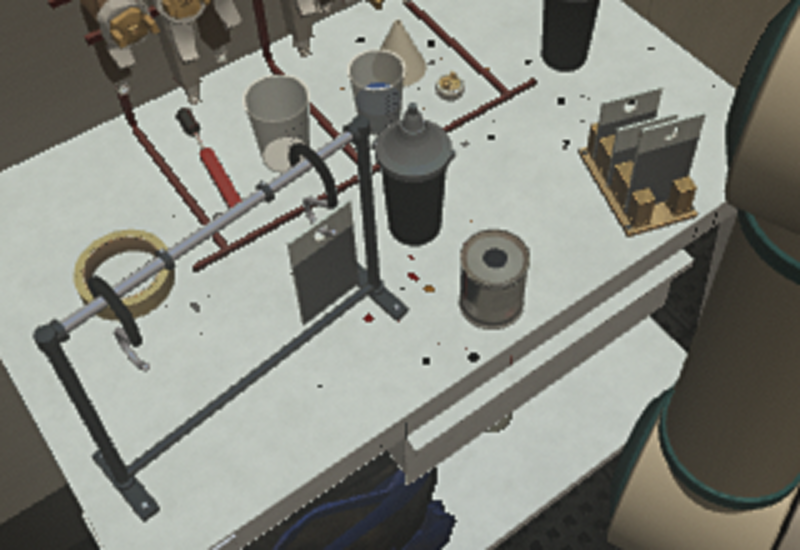

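View pics/b.png

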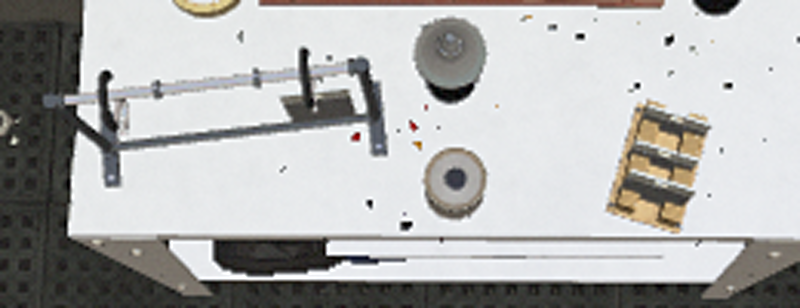

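The scene view shows the empty hook at the left end (crop 115,310). The hung panel is in the right end bay, the cup and tin are in between, and the rack is at the right with its panels. The top view agrees: bar ends at crop (50,101) and (358,65), rack around (660,165). Next I'll get rough positions.

```bash
cat >> h.py <<'E'
np.set_printoptions(precision=4,suppress=True)
from scipy.spatial.transform import Rotation as R
def ray(c,uv,st=None):
    k=eyes.get_calibration(c);K=k["K"];u=(np.array(uv,float)-K[:2,2])/K[0,0]
    if c=="wrist":
        r=np.hypot(*u);d=np.array([*(u/r*np.sin(r)),np.cos(r)]);H=k["hand_eye"]
        Rt=R.from_euler("xyz",st["tcp_rot"]).as_matrix()
        return np.array(st["ee_pos"])+Rt@H[:3,3], Rt@H[:3,:3]@d
    T=k["world_to_cam"];d=T[:3,:3].T@np.array([*u,1]);return -T[:3,:3].T@T[:3,3],d/np.linalg.norm(d)
def atz(c,uv,z,st=None):
    o,d=ray(c,uv,st);return o+d*(z-o[2])/d[2]
def tri(rays):
    A=sum(np.eye(3)-np.outer(d,d) for o,d in rays);b=sum((np.eye(3)-np.outer(d,d))@o for o,d in rays)
    p=np.linalg.solve(A,b);return p,[np.linalg.norm(np.cross(p-o,d)) for o,d in rays]
def proj(c,P,st=None):
    k=eyes.get_calibration(c);K=k["K"];P=np.asarray(P,float)
    if c=="wrist":
        H=k["hand_eye"];Rt=R.from_euler("xyz",st["tcp_rot"]).as_matrix()
        p=H[:3,:3].T@(Rt.T@(P-np.array(st["ee_pos"]))-H[:3,3]);t=np.arctan2(np.hypot(p[0],p[1]),p[2]);return K[:2,2]+K[0,0]*t*p[:2]/np.hypot(p[0],p[1])
    p=k["world_to_cam"]@np.append(P,1);return (K@(p[:3]/p[2]))[:2]
E
python3 - <<'E'
from h import *
T=lambda x,y:(170+x*.325,165+y*.325)
S=lambda x,y:(140+x*.4,130+y*.4)
for n,t,s in [("barL",(50,101),(48,335)),("barR",(358,65),(360,130)),("c1",(157,89),(164,261)),("c2",(257,77),(265,190)),("hooktop",(105,76),(97,284)),("hangtop",(304,52),(299,148))]:
    print(n,atz("top",T(*t),.25),atz("scene",S(*s),.25),tri([ray("top",T(*t)),ray("scene",S(*s))]))
for n,t,s in [("tin",(457,178),(495,258)),("cup",(450,42),(412,108))]: print(n,tri([ray("top",T(*t)),ray("scene",S(*s))]))
# panel top corners
for n,s in [("front",[(643,137),(704,115)]),("mid",[(615,133),(676,117)]),("back",[(600,105),(662,89)])]:
    for z in (.104,.144): print(n,z,[atz("scene",S(*p),z)[:2] for p in s])
for n,t in [("rackTL",(642,102)),("TR",(709,122)),("BL",(608,211)),("BR",(678,232))]: print(n,atz("top",T(*t),0.02))
print("pan top-row in top: front",[atz("top",T(*p),.144)[:2] for p in [(626,172),(694,193)]])
E
```

```text
barL [0.4974 0.3766 0.25  ] [0.4997 0.3764 0.25  ] (array([0.4969, 0.3761, 0.2533]), [np.float64(0.00047647042890439464), np.float64(0.0004764704289043237)])
barR [0.5334 0.0851 0.25  ] [0.5312 0.0867 0.25  ] (array([0.5341, 0.0852, 0.2465]), [np.float64(0.00021424007711049776), np.float64(0.0002142400771105044)])
c1 [0.5094 0.2757 0.25  ] [0.5084 0.2801 0.25  ] (array([0.5115, 0.2781, 0.2445]), [np.float64(0.0014475811138145078), np.float64(0.0014475811138143855)])
c2 [0.5213 0.1811 0.25  ] [0.5227 0.1836 0.25  ] (array([0.5226, 0.1823, 0.2487]), [np.float64(0.0013355768648236476), np.float64(0.0013355768648236606)])
hooktop [0.5219 0.3259 0.25  ] [0.5194 0.3295 0.25  ] (array([0.524 , 0.3283, 0.2432]), [np.float64(0.0008309021548715563), np.float64(0.0008309021548716211)])
hangtop [0.5461 0.137  0.25  ] [0.5445 0.1382 0.25  ] (array([0.5467, 0.1372, 0.2473]), [np.float64(2.9791293739526324e-05), np.float64(2.9791293739473232e-05)])
tin (array([ 0.4556, -0.0088,  0.0697]), [np.float64(0.0014037643399248065), np.float64(0.0014037643399248065)])
cup (array([ 0.5758, -0.0005,  0.1834]), [np.float64(0.0025416622018088943), np.float64(0.0025416622018087703)])
front 0.104 [array([ 0.4662, -0.2072]), array([ 0.4506, -0.2796])]
front 0.144 [array([ 0.4436, -0.1773]), array([ 0.4288, -0.2461])]
mid 0.104 [array([ 0.4874, -0.1881]), array([ 0.466 , -0.2542])]
mid 0.144 [array([ 0.4637, -0.1591]), array([ 0.4434, -0.222 ])]
back 0.104 [array([ 0.526 , -0.2025]), array([ 0.504 , -0.2713])]
back 0.144 [array([ 0.5004, -0.1729]), array([ 0.4795, -0.2382])]
rackTL [ 0.5486 -0.2145  0.02  ]
TR [ 0.5261 -0.288   0.02  ]
BL [ 0.4268 -0.1743  0.02  ]
BR [ 0.404 -0.25   0.02 ]
pan top-row in top: front [array([ 0.4487, -0.1807]), array([ 0.4274, -0.2489])]
```

Run:
```python
from h import *
import pickle
out={}
def look(tag,names):
    st=monitor.get_state(); im=eyes.grab_frame("wrist"); cv2.imwrite(f"pics/{tag}.png",im[:,:,::-1])
    pickle.dump(st,open(f"{tag}.pkl","wb"))
    for n in names: print(tag,n,[(round(r["score"],2),np.round(r["extent"],1).tolist()) for r in recognise(n,"wrist")[:3]])
manip.goto([.40,-.20,.50],[np.pi,0,-.3]); look("w_rack",["panel_hole","tall_panel","short_panel_1","panel_rack"])
manip.goto([.4798,.3232,.50],[np.pi,0,.123]); look("w_hook",["s_hook","hook_grip","hook_arch","drying_rail"])
print(monitor.get_state()["time"])
a=cv2.imread("pics/w_rack.png");b=cv2.imread("pics/w_hook.png")
cv2.imwrite("pics/w1.png",np.hstack([a[:, 120:520],b[:,120:520]]))
```

```text
w_rack panel_hole [(0.67, [134.6, 89.3, 92.3, 55.8])]
w_rack tall_panel [(0.87, [320.7, 128.4, 61.8, 13.9]), (0.52, [4.6, 221.4, 9.2, 20.7])]
w_rack short_panel_1 [(0.91, [321.6, 64.2, 61.3, 9.3])]
w_rack panel_rack [(0.76, [320.6, 95.4, 58.9, 88.6]), (0.63, [74.0, 173.7, 141.9, 109.0]), (0.36, [5.7, 221.4, 7.7, 23.2])]
w_hook s_hook [(0.85, [313.4, 170.0, 15.5, 71.6])]
w_hook hook_grip [(0.83, [314.1, 173.7, 10.4, 72.7])]
w_hook hook_arch [(0.79, [315.6, 169.6, 10.1, 70.9])]
w_hook drying_rail [(0.87, [409.3, 150.9, 346.8, 82.5]), (0.33, [581.1, 199.5, 51.0, 75.0])]
5.1833
```

View pics/w1.png

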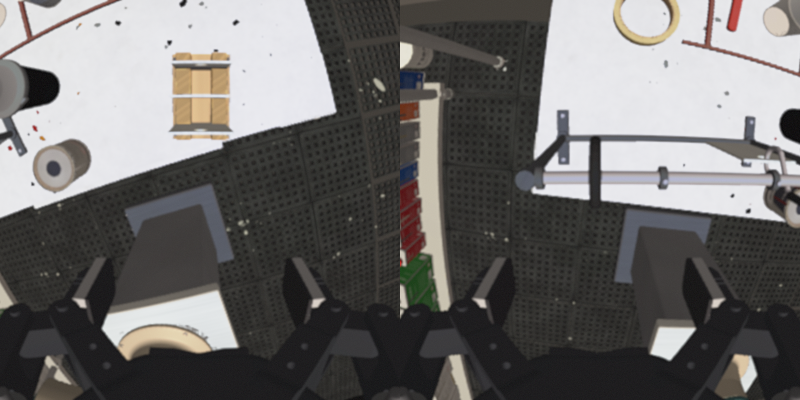

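Left: the rack is square to the view, with the tall panel's top edge at rows ~124-130 and centred on column 321. Right: the hook's arch crosses the bar at column ~315, row 178, upright in the picture, so my yaws are about right.

```bash
python3 - <<'E'
from h import *
import pickle
st=pickle.load(open("w_hook.pkl","rb"))
for uv in [(245,180),(258,178.5),(383,177),(492,178)]: print("bar",uv,atz("wrist",uv,.25,st))
for uv in [(315,178),(316,140)]: print("hook@.25",uv,atz("wrist",uv,.25,st),atz("wrist",uv,.232,st))
print("hook near end",atz("wrist",(315,204),.232,st))
st=pickle.load(open("w_rack.pkl","rb"))
print("tall top mid",atz("wrist",(320.7,126.5),.144,st), "ends",atz("wrist",(290,126),.144,st),atz("wrist",(351,126),.144,st))
# fine edges: brightness profile in tall region
a=cv2.imread("pics/w_rack.png");g=cv2.cvtColor(a,6)
print(g[118:140,310].tolist(),g[118:140,335].tolist()); print(g[130,280:362].tolist())
E
python3 -c "
import cv2
a=cv2.imread('pics/w_rack.png')[45:145,270:370];b=cv2.imread('pics/w_hook.png')[120:220,265:365]
import numpy as np
cv2.imwrite('pics/w2.png',cv2.resize(np.hstack([a,b]),(800,400),interpolation=cv2.INTER_CUBIC))"
```

```text
bar (245, 180) [0.4977 0.3797 0.25  ]
bar (258, 178.5) [0.5    0.3699 0.25  ]
bar (383, 177) [0.5123 0.2777 0.25  ]
bar (492, 178) [0.5247 0.1842 0.25  ]
hook@.25 (315, 178) [0.5052 0.3278 0.25  ] [0.5006 0.3274 0.232 ]
hook@.25 (316, 140) [0.5332 0.3304 0.25  ] [0.5308 0.3302 0.232 ]
hook near end [0.4788 0.3248 0.232 ]
tall top mid [ 0.4504 -0.2188  0.144 ] ends [ 0.4606 -0.1882  0.144 ] [ 0.4417 -0.2494  0.144 ]
[136, 138, 141, 144, 145, 136, 115, 104, 104, 103, 104, 102, 112, 165, 223, 227, 201, 165, 149, 151, 171, 206] [164, 161, 160, 156, 151, 135, 114, 104, 102, 103, 102, 100, 108, 158, 220, 228, 211, 178, 160, 158, 162, 186]
[231, 231, 231, 230, 231, 231, 231, 229, 217, 180, 139, 112, 103, 103, 104, 105, 105, 106, 108, 106, 107, 109, 110, 112, 111, 111, 112, 112, 112, 111, 112, 113, 114, 121, 139, 158, 177, 190, 196, 199, 201, 202, 199, 193, 180, 159, 139, 124, 113, 110, 108, 107, 107, 108, 109, 108, 107, 107, 107, 106, 105, 104, 103, 104, 104, 103, 104, 103, 102, 101, 112, 145, 188, 219, 229, 231, 231, 231, 231, 231, 232, 232]
```

View pics/w2.png

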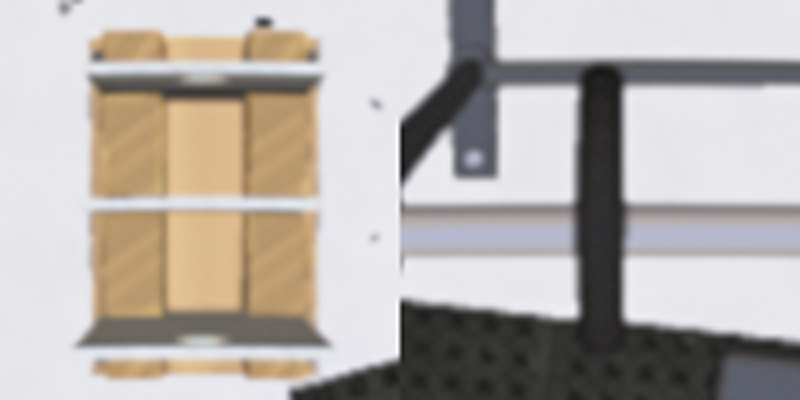

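Run:
```python
from h import *
import pickle
st=pickle.load(open("w_rack.pkl","rb"))
print("top edge",[atz("wrist",p,.1435,st) for p in [(290,131.9),(320.8,131.9),(351.5,131.9)]],"hole",atz("wrist",(320.7,130.2),.128,st))
O=[np.pi,0,.13]; c,s=np.cos(.13),np.sin(.13)
g=np.array([.481,.3247,.3865])
manip.goto(g+[0,0,.06],O)
print(manip.move_l(g,O,speed=.1,guard=10), monitor.get_state()["ee_pos"])
effector.close_gripper(); x=monitor.get_state(); print(x["grip_width"],x["grip_force"],x["ft_force"],x["time"])
if x["grip_width"]>.004:
    print(manip.move_l(g+[0,0,.028],O,speed=.08,guard=10))
    g2=g+np.array([-.055*c,-.055*s,.028+.042]); print(manip.move_l(g2,O,speed=.1,guard=10))
    print(manip.move_l(g2+[-.03,0,.06],O,speed=.15))
x=monitor.get_state(); print(x["grip_width"],x["ft_force"],x["time"])
pickle.dump(x,open("w3.pkl","wb"))
im=eyes.grab_frame("wrist");cv2.imwrite("pics/w3.png",im[:,:,::-1])
sc=eyes.grab_frame("scene");cv2.imwrite("pics/s3.png",sc[:,:,::-1])
for n in ["s_hook"]:
  for cam in ["wrist","scene"]: print([(round(r["score"],2),np.round(r["extent"],1).tolist()) for r in recognise(n,cam)[:3]])
a=im[:, :, ::-1][150:400,200:440]; b=sc[:,:,::-1][100:350,100:340]
cv2.imwrite("pics/w3v.png",cv2.resize(np.hstack([a,b]),(800,417),interpolation=cv2.INTER_CUBIC))
```

```text
top edge [array([ 0.4546, -0.1862,  0.1435]), array([ 0.4448, -0.2171,  0.1435]), array([ 0.4355, -0.2482,  0.1435])] hole [ 0.445  -0.2172  0.128 ]
False [0.4811 0.3247 0.3876]
0.007568110130197873 58.37110761594886 [-0.8976  0.4752  0.1091] 6.95
False
False
False
0.0074091558851120155 [-0.1349  0.558  -1.5155] 8.8917
[(0.95, [318.1, 232.8, 27.5, 139.3])]
[(0.59, [205.4, 258.0, 12.4, 31.8])]
```

View pics/w3v.png

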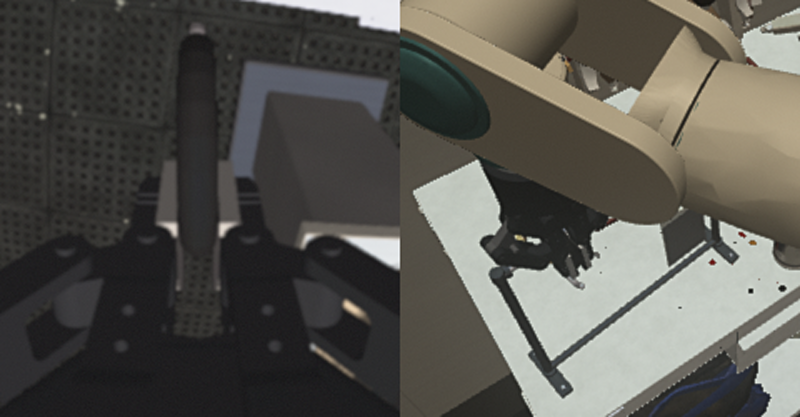

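The hook is held square in the fingers and clear of the rail, with the arch vertical at column 318 in the wrist view. Next I'll go above the tall panel, tilted 25°, and look again from there.

```bash
cat >> h.py <<'E'
OFF=np.array([.024,0,-.1376])
def tcp_for(h,P,yaw,pitch):
    """TCP so that hook point h (m) lies at world P"""
    return np.array(P)-R.from_euler("xyz",[0,pitch,yaw]).apply(OFF+np.array(h)), [np.pi,pitch,yaw]
def hookpt(h,st):
    return np.array(st["ee_pos"])+(R.from_euler("xyz",st["tcp_rot"])*R.from_euler("x",np.pi)).apply(OFF+np.array(h))
TIP=np.array([-19.8,0,-77.3])/1e3; BEND=np.array([0,0,-90.5])/1e3
E
python3 - <<'E'
from h import *
import pickle
st=pickle.load(open("w3.pkl","rb"))
a=[[ .0285*np.cos(t),0,-.0145+.0285*np.sin(t)] for t in np.linspace(0,np.pi,7)]+[[.024,0,-.025],[.016,0,-.061],[.016,0,-.0745],[-.0285,0,-.02]]
print([proj("wrist",hookpt(h,st),st).round(1).tolist() for h in a])
H=np.array([.443,-.2165,.128]); n=np.array([np.cos(-.3),np.sin(-.3),0])
p,o=tcp_for(TIP,H+n*.03+[0,0,.06],-.3,-.436)
manip.goto([.40,.0,.56],[np.pi,0,-.1])
manip.goto(p,o); x=monitor.get_state(); print(x["ee_pos"],p,x["time"],hookpt(TIP,x))
pickle.dump(x,open("w4.pkl","wb"))
im=eyes.grab_frame("wrist")[:,:,::-1];cv2.imwrite("pics/w4.png",im)
for nme in ["tall_panel","panel_hole","s_hook","short_panel_1"]: print(nme,[(round(r["score"],2),np.round(r["extent"],1).tolist()) for r in recognise(nme,"wrist")[:3]])
sc=eyes.grab_frame("scene")[:,:,::-1];cv2.imwrite("pics/s4.png",sc)
tp=eyes.grab_frame("top")[:,:,::-1];cv2.imwrite("pics/t4.png",tp)
cv2.imwrite("pics/w4v.png",np.hstack([cv2.resize(im[0:300,200:440],(480,600)),cv2.resize(sc[120:270,350:430],(320,600),interpolation=cv2.INTER_CUBIC)]))
E
```

```text
[[318.2, 174.6], [318.2, 194.1], [318.2, 232.1], [318.2, 272.9], [318.3, 298.4], [318.3, 303.1], [318.3, 291.4], [318.2, 178.7], [318.2, 176.1], [318.2, 170.6], [318.3, 284.9]]
[ 0.3818 -0.1968  0.3819] [ 0.3813 -0.1974  0.381 ] 11.375 [ 0.4724 -0.2246  0.189 ]
tall_panel [(0.49, [319.2, 258.6, 88.7, 14.3])]
panel_hole [(0.75, [321.1, 258.4, 86.5, 12.3]), (0.57, [319.9, 236.3, 25.1, 139.6]), (0.54, [59.4, 267.2, 118.8, 97.7])]
s_hook [(0.81, [318.7, 233.8, 29.8, 138.3])]
short_panel_1 [(0.69, [318.1, 219.4, 69.2, 6.4]), (0.57, [321.5, 179.4, 73.4, 17.1])]
```

View pics/w4v.png

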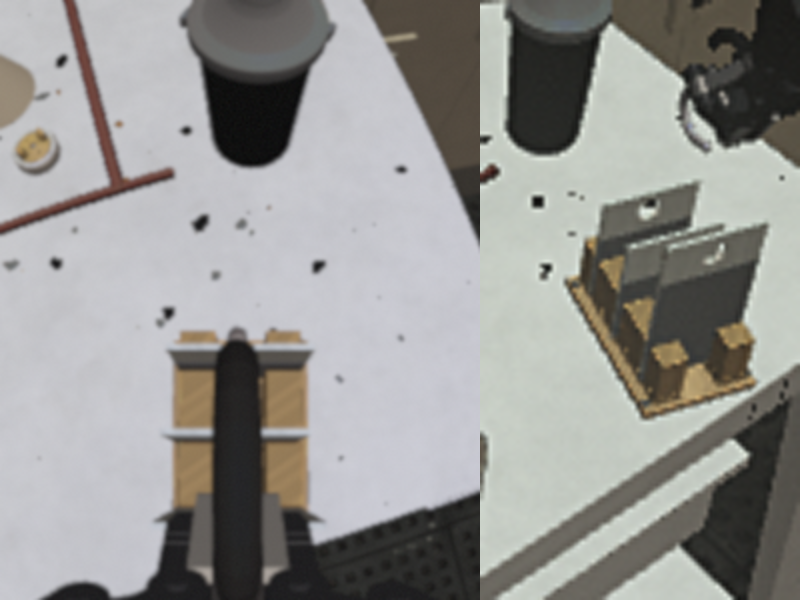

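Run:
```python
from h import *
import pickle
s1=pickle.load(open("w_rack.pkl","rb"));s4=pickle.load(open("w4.pkl","rb"))
for a in [(279.5,258.3),(320,258.3),(360.5,258.3)]: print("w4 edge",atz("wrist",a,.1435,s4))
print("tri edge",tri([ray("wrist",(320.8,131.9),s1),ray("wrist",(320.3,258.3),s4)]))
print("scene hole",atz("scene",(408.7,183.2),.128),"tri",tri([ray("scene",(408.7,183.2)),ray("wrist",(320.7,130.2),s1)]))
print("scene corners",atz("scene",(350+(645-480)/4,120+252/4),.1435),atz("scene",(350+(768-480)/4,120+224/4),.1435))
print("pred bend,tip in scene",proj("scene",hookpt(BEND,s4)),proj("scene",hookpt(TIP,s4)),"obs bend ~(405,151)")
# short panels (z=.104) w4
print("mid panel",atz("wrist",(320,217.5),.104,s4),atz("wrist",(320,175.5),.104,s4))
g=cv2.cvtColor(cv2.imread("pics/w4.png"),6); print(g[250:266,285].tolist())
```

```text
w4 edge [ 0.4567 -0.1873  0.1435]
w4 edge [ 0.4474 -0.2182  0.1435]
w4 edge [ 0.4376 -0.249   0.1435]
tri edge (array([ 0.4537, -0.2195,  0.2256]), [np.float64(0.00039132091018142124), np.float64(0.00039132091018147225)])
scene hole [ 0.4394 -0.216   0.128 ] tri (array([ 0.4434, -0.2183,  0.1233]), [np.float64(0.0019432015168395135), np.float64(0.0019432015168395025)])
scene corners [ 0.4568 -0.1702  0.1435] [ 0.4284 -0.2473  0.1435]
pred bend,tip in scene [401.1678 151.3296] [405.8481 156.5879] obs bend ~(405,151)
mid panel [ 0.4805 -0.2286  0.104 ] [ 0.5181 -0.2402  0.104 ]
[176, 173, 173, 172, 163, 137, 99, 67, 56, 44, 36, 31, 28, 29, 29, 34]
```

Run:
```python
from h import *
import sys
H=np.array([.445,-.2178,.1275]); n=np.array([np.cos(-.3),np.sin(-.3),0]); z=np.array([0,0,1.]); a=np.radians(20)
t=-n*np.cos(a)+z*np.sin(a); C=np.array([0,0,-.0745]); P=-.436; Y=-.3
def go(h,w,speed,guard=None,p=P):
    q,o=tcp_for(h,w,Y,p); r=manip.move_l(q,o,speed=speed,guard=guard); x=monitor.get_state()
    print(r,x["ft_force"],"err",hookpt(h,x)-w,round(x["time"],2)); return r
S=H-t*.014
go(TIP,S+.05*z,.1); 
if go(TIP,S,.06,3): sys.exit()
if go(TIP,S+t*.026,.025,3): print("contact")
else: go(C,H+.016*z,.03,3)
sc=eyes.grab_frame("scene")[:,:,::-1]; cv2.imwrite("pics/s5.png",sc); im=eyes.grab_frame("wrist")[:,:,::-1]; cv2.imwrite("pics/w5.png",im)
cv2.imwrite("pics/v5.png",np.hstack([cv2.resize(im[150:300,240:400],(400,375)),cv2.resize(sc[140:215,360:440],(400,375),interpolation=cv2.INTER_CUBIC)]))
```

```text
False [ 0.3519 -0.4298 -0.7991] err [0.     0.     0.0001] 12.08
False [-0.3934  0.261  -0.2468] err [ 0.0003 -0.0002  0.0006] 13.07
False [ 0.6905 -0.1152 -1.392 ] err [ 0.      0.     -0.0001] 14.26
False [-0.4236 -0.1265 -0.7138] err [-0.0001 -0.      0.0001] 14.59
```

View pics/v5.png

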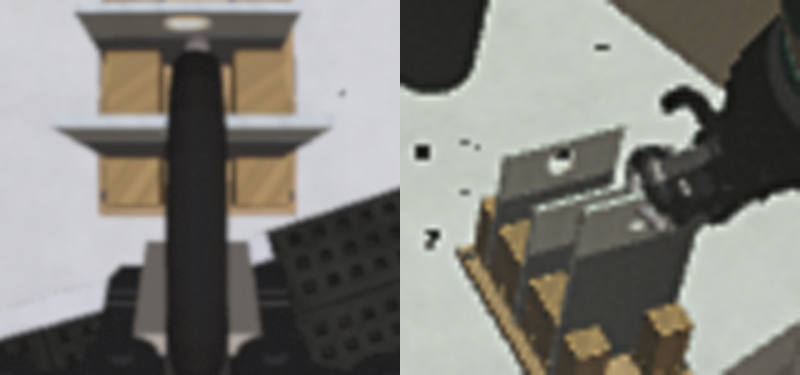

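No contact was felt while the tip travelled about 30 mm past the panel plane, and a slotted panel would have resisted that. So the tip should be through the hole at crop (637,225). I'll turn it upright, lift a little and check.

Run:
```python
from h import *
H=np.array([.445,-.2178,.1275]); z=np.array([0,0,1.]); C=np.array([0,0,-.0745]); Y=-.3
f=lambda:np.mean([(manip.wait(.03),monitor.get_state()["ft_force"])[1] for _ in range(10)],axis=0)
print(f())
for p in (-.3,-.15,0):
    q,o=tcp_for(C,H+.016*z,Y,p); print(manip.move_l(q,o,speed=.06,guard=4))
print(f())
q,o=tcp_for(C,H+.046*z,Y,0); print(manip.move_l(q,o,speed=.05,guard=6))
manip.wait(.3); print(f(),monitor.get_state()["grip_width"],monitor.get_state()["time"])
sc=eyes.grab_frame("scene")[:,:,::-1]; cv2.imwrite("pics/s6.png",sc); im=eyes.grab_frame("wrist")[:,:,::-1]; cv2.imwrite("pics/w6.png",im)
cv2.imwrite("pics/v6.png",np.hstack([cv2.resize(im[150:300,240:400],(400,375)),cv2.resize(sc[140:215,360:440],(400,375),interpolation=cv2.INTER_CUBIC)]))
```

```text
[-0.0318 -0.2593 -0.8386]
False
False
False
[-0.263   0.0149 -0.4209]
False
[ 0.2721 -0.1978 -1.6566] 0.007388414416464222 18.7417
```

View pics/v6.png

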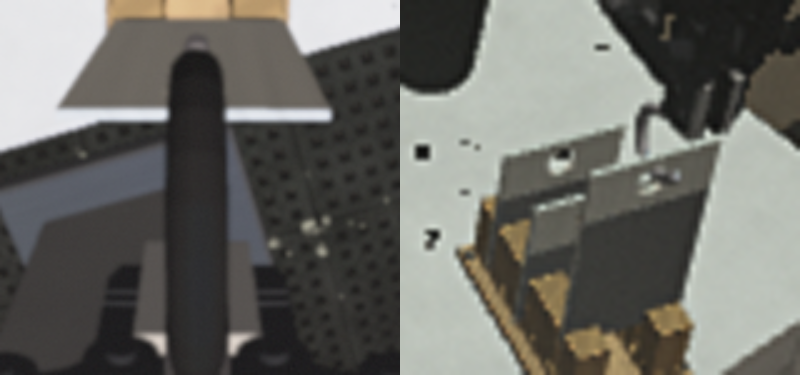

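The panel hangs on the hook: the tip shows through the hole in the scene view at crop (657,182), and the wrist force rose by about 1.2 N. I'll carry it to the middle bay.

Run:
```python
from h import *
H=np.array([.445,-.2178,.1275]); C=np.array([0,0,-.0745])
def ml(q,o,s,g=None):
    r=manip.move_l(q,o,speed=s,guard=g); x=monitor.get_state(); print(r,x["ft_force"],round(x["time"],2)); return r
q,o=tcp_for(C,H+[0,0,.236],-.3,0); ml(q,o,.09)
c,s=np.cos(.13),np.sin(.13); G=np.array([.481,.3247,.3876])-.0975*np.array([-s,c,0])
X=lambda x,z: G+np.array([x*c,x*s,z])
O=[np.pi,0,.13]
m=np.array([.385,-.03,q[2]]); ml(m,[np.pi,0,-.09],.12)
ml(np.append(X(-.11,0)[:2],q[2]),O,.12)
ml(X(-.11,.11),O,.08)
manip.wait(1.5)
sc=eyes.grab_frame("scene")[:,:,::-1]; cv2.imwrite("pics/s7.png",sc); im=eyes.grab_frame("wrist")[:,:,::-1]; cv2.imwrite("pics/w7.png",im)
np.save("G.npy",G)
cv2.imwrite("pics/v7.png",np.hstack([cv2.resize(im[50:330,180:460],(400,400)),cv2.resize(sc[120:320,170:370],(400,400),interpolation=cv2.INTER_CUBIC)]))
```

```text
False [-0.2839 -0.3332 -3.2868] 21.1
False [ 0.0118  0.4703 -1.9356] 22.78
False [-0.5326 -0.7008 -1.3838] 24.97
False [ 0.7131 -0.6734 -1.948 ] 26.09
```

View pics/v7.png

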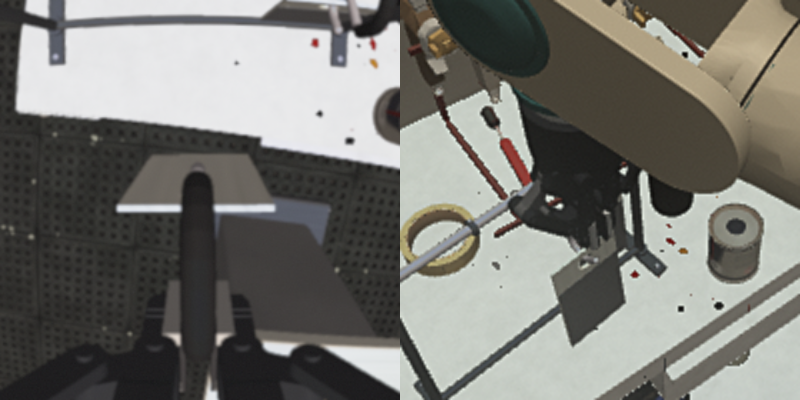

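The panel hangs straight on the held hook in front of the middle bay. The cup, tin and hung panel look undisturbed, so I'll hang it now.

Run:
```python
from h import *
import sys
G=np.load("G.npy"); c,s=np.cos(.13),np.sin(.13); O=[np.pi,0,.13]
X=lambda x,z: G+np.array([x*c,x*s,z])
def ml(x,z,v,g=None):
    r=manip.move_l(X(x,z),O,speed=v,guard=g); st=monitor.get_state(); print(r,st["ft_force"],st["ee_pos"]-X(x,z),round(st["time"],2)); return r
ml(-.055,.070,.06,5)
if ml(0,.028,.05,4): sys.exit()
ml(0,0,.03,4)
manip.wait(1.5); print(monitor.get_state()["ft_force"])
sc=eyes.grab_frame("scene")[:,:,::-1]; cv2.imwrite("pics/s8.png",sc); im=eyes.grab_frame("wrist")[:,:,::-1]; cv2.imwrite("pics/w8.png",im)
cv2.imwrite("pics/v8.png",np.hstack([cv2.resize(im[80:330,200:450],(400,400)),cv2.resize(sc[120:320,170:370],(400,400),interpolation=cv2.INTER_CUBIC)]))
```

```text
False [ 0.4247 -0.9099 -1.9246] [-0.0002 -0.      0.0004] 28.98
False [ 0.4438  0.2722 -2.0988] [-0.0001  0.      0.0004] 30.51
False [-0.6718  0.5281 -2.0549] [0.     0.     0.0003] 31.59
[-0.3711 -0.6801 -2.3927]
```

View pics/v8.png

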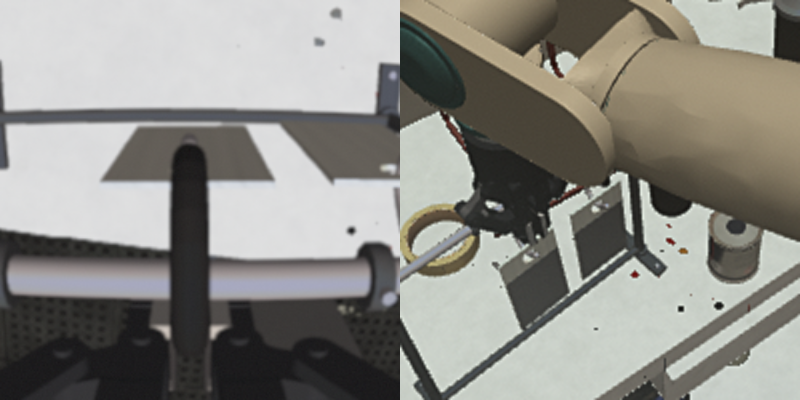

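The hook's arch is over the bar, mid-bay: collars at crop columns 8 and 375, hook at 190. The hand still carries the weight, so I'll lower gently until it seats, then open.

Run:
```python
from h import *
G=np.load("G.npy"); O=[np.pi,0,.13]
for d in (.0015,.003,.0045):
    r=manip.move_l(G-[0,0,d],O,speed=.01,guard=2.5); manip.wait(.3)
    f=np.mean([(manip.wait(.03),monitor.get_state()["ft_force"])[1] for _ in range(8)],axis=0); print(d,r,f)
    if r or f[2]>-.7: break
manip.wait(.3); effector.gripper_open(); manip.wait(.5)
p=np.array(monitor.get_state()["ee_pos"])
print(manip.move_l(p+[0,0,.12],O,speed=.08,guard=6))
manip.move_l(p+[-.08,0,.2],O,speed=.15); manip.wait(2.5); x=monitor.get_state(); print(x["time"],x["ft_force"])
a=eyes.grab_frame("wrist"); manip.wait(.4); b=eyes.grab_frame("wrist"); print("diff",np.abs(a.astype(int)-b).max(axis=2).__gt__(25).sum())
sc=eyes.grab_frame("scene")[:,:,::-1]; cv2.imwrite("pics/s9.png",sc)
for n in ["gun_cup","small_tin","hung_panel","tall_panel"]: print(n,[(round(r["score"],2),np.round(r["extent"],1).tolist()) for r in recognise(n,"scene")[:3]])
im=b[:,:,::-1]
cv2.imwrite("pics/v9.png",np.hstack([cv2.resize(im[0:250,200:450],(400,400)),cv2.resize(sc[120:320,170:370],(400,400),interpolation=cv2.INTER_CUBIC)]))
```

```text
0.0015 True [0.3753 0.2081 5.526 ]
False
40.575 [ 0.6976 -0.4753 -0.5394]
diff 64
gun_cup [(0.74, [305.3, 201.2, 31.8, 53.8]), (0.44, [228.3, 231.3, 21.5, 34.7])]
small_tin [(0.78, [340.0, 243.8, 25.7, 44.8])]
hung_panel [(0.57, [270.5, 223.6, 29.0, 74.3])]
tall_panel [(0.73, [235.8, 258.1, 36.5, 45.5])]
```

View pics/v9.png

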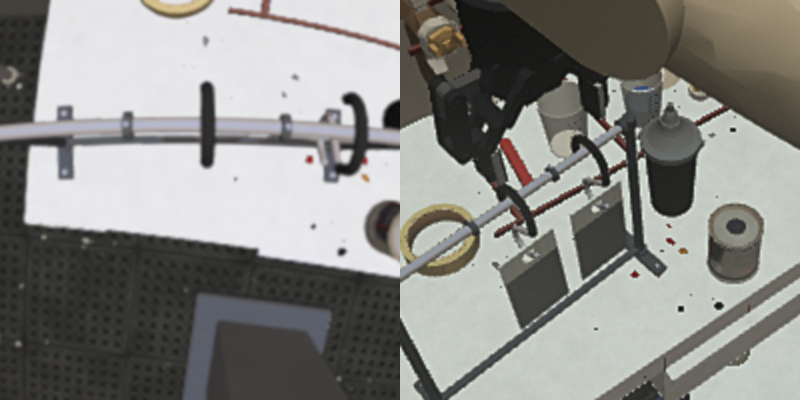

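The hook and panel hang in the middle bay, seen at wrist crop (207,125) and scene crop (530,270), and everything else is in place. I'll let any remaining swing die out and hand in.

Run:
```python
from h import *
for _ in range(3):
    manip.wait(3); a=eyes.grab_frame("scene"); manip.wait(.3); b=eyes.grab_frame("scene"); print((np.abs(a.astype(int)-b).max(axis=2)[180:300,180:300]>25).sum())
print(monitor.get_state()["time"]); print(manip.job_done())
```

```text
0
0
0
51.525
the job is handed in; nothing more can be done
None
```

The tall panel hangs still on its S-hook in the middle bay of the rail, the other panels, cup and tin look undisturbed in the last pictures, and the job was handed in at about 51.5 s.

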